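# Hang the ring holder on the slotted stand and stand the kettle filter in it to drain

### The job

Hang the metal ring holder on the slotted stand: pass both its claws through the two slots, then push it straight down until it is fully home and the spring catch snaps out over its crossbar and locks it. After that take the kettle's round-bottomed mesh filter out of the ramekin and stand it upright in the holder's ring to drain, and let go. Everything else on the board, the ramekin included, stays where it is.

Things in the scene. Friction and masses are not known exactly. Their poses are not given: they have to be found in the camera images.
- holder: Loose ring holder, a bare-metal L bracket standing on the board, 0.25 kg. Origin at its foot, mid-plate, on the plate's back face; x out towards the ring, y across, z up. Back plate 100 wide (y), 4 thick, 105 tall. Central rib in front, 12 thick (y), top flush with the plate's top, reaching 40 out from the plate's back. A ring at the foot. All mm.
- rib (a point): Grip point in the middle of the holder's rib, holder axes: at (25, 0, 80) mm from holder, 25 mm below the rib's and plate's top. Pinch the 12 mm rib here across y, from above. Below the rib grip nothing sticks out sideways but the ring (12 mm tall) and the plate. Mid-plate is a cut-out 30 wide, 18 to 76 above the foot, crossed by a bar 48 to 52 above the foot: the catch locks over it.
- claws (a point): Point on the plate's back face midway between the holder's two claws, level with the underside of their necks: (0, 0, 60) mm from holder, same axes. Claws at y = -34 and +34, 8 wide, reaching 12 behind the plate (-x): a neck 8 tall above this level, ending in a lip 6 thick that hangs 18 below it, with a 6 gap between lip and plate (mm).
- ring (a point): Centre of the holder's ring at its top face: (72, 0, 12) mm from holder, same axes. Hole 34 mm, outside 52 mm in diameter, 12 mm tall.
- rack: Slotted stand, fixed. Origin on the board under mid-face; x is the way the slotted face looks (the holder is hung from that side, roughly away from the robot), y across, z up. Two steel channels 30 wide at y = -34 and +34, tops 147 high, face 4 thick, each with a slot 16 wide, 105 to 139 high. Foot 10 tall, 130 wide, from 103 behind to 33 before the face; slanting stays behind (mm).
- seat (a point): Where claws must end, axes parallel: on the stand's face midway between the slots, level with their lower edges; (0, 0, 105) mm from rack. Claws go in level (along -x) with claws 18 to 26 mm above this, until the plate touches the face; then down. Home, the necks rest on the slots' lower edges, the holder's foot is 45 mm and its top 150 mm above the board.
- catch (a joint): The stand's spring catch: a 16 mm wide tongue with sloped top, sticking out 3.5 mm mid-face, just below seat. 0 = sprung out, grows to 0.0035 m or more as it is pushed back. The holder's bar meets it 13 mm above home; 5 to 15 N straight down, best on top of the rib close to the plate, takes it past. Home, it snaps back to 0 over the bar.
- filter_center (a point): Centre, half-way up, of the kettle's loose steel mesh filter, 0.09 kg: a cylinder 44 mm in diameter, 72 mm tall over all, with a half-round weighted bottom (it rights itself); z up along it. Starts standing in the ramekin; grip it across, some 20 mm above this point, so the fingertips stay over the ramekin's rim. Standing in the ring, this point is 28 mm above ring.
- filter: The same filter; origin at the lowest point of its round bottom, 36 mm below filter_center, same axes.
- ramekin: White ceramic ramekin, 84 mm in diameter, 36 mm tall; origin at the centre of its underside. It holds the filter and stays put.
- spray: Clear spray bottle, bystander, 66 mm in diameter, 186 mm tall, head reaching 48 mm from the axis; origin at the centre of its underside. Stands close beside the ramekin.
- tumbler: Glass tumbler, bystander, 64 mm in diameter, 85 mm tall; origin at the centre of its underside.
- jar: Small lidded jar, bystander, 48 mm in diameter, 65 mm tall, behind the holder's plate; origin at the centre of its underside.
- soap: Clear soap bottle, bystander, 64 mm in diameter, 190 mm tall; origin at the centre of its underside.
- brush: Bamboo scrubbing brush, bystander, lying along its x, about 220 mm long, 30 mm high; origin at the board under its middle.
- spoon: Steel spoon, bystander, lying along its x, origin underneath it. To its right, at the far right of the board, stands a heavy fixed chrome kettle, 160 mm across and 222 mm tall, clear of the work (0.72 m or more ahead of the robot).

How it is judged (in metres and radians):
On the way:
1. the holder is hooked in the slots, fully down, and the catch has snapped out over its bar (x of claws in the frame of seat between -0.004 and 0.006 m and y of claws in the frame of seat between -0.008 and 0.008 m and z of claws in the frame of seat between -0.004 and 0.004 m and angle between the z axis of claws and the z axis of seat, either way round below 0.12 rad and value of joint catch below 0.0015 m), for 0.2 s.
At the end, for the whole second after the job is handed in: Holder locked: claws within 4 mm in height, 8 mm sideways, 6 mm outwards of seat, lean under 0.12 rad, catch under 1.5 mm. Filter in the ring: centre within 10 mm of the ring's axis, 20 to 36 mm above its top, tilt under 0.25 rad. Both at rest (all of step 1 and horizontal distance between filter_center and ring below 0.01 m and z of filter_center in the frame of ring between 0.02 and 0.036 m and angle between filter_center's own z axis and vertical below 0.25 rad and linear speed of each of filter, holder below 0.02 m/s); the robot touches nothing.
It fails at once if a bystander or the ramekin is pushed more than 40 mm from its place (distance of any of spray, tumbler, jar, soap, brush, spoon, ramekin from where it was at the start of the episode above 0.04 m).
It fails at once if a standing bystander or the ramekin is tipped over (angle between any of spray, tumbler, jar, soap, ramekin's own z axis and vertical above 0.5 rad).
It also fails if it takes over 72 s, if anything falls off the work surface, if the arm or the gripper's body presses on something with over 40 N, if the wrist force passes 120 N, or if a joint passes its speed limit or range.

### The arm

A 7-joint arm with a two-finger parallel gripper is mounted at the origin on the work surface. World frame = base frame: x ahead of the robot, y to its left, z up, the work surface at z = 0. Lengths are in mm, angles in rad, forces in N, time in s.
With the tool pointing down it reaches from about 375 to 925 mm from the base axis. Payload 3.1 kg.
Tool frame: the origin (TCP) lies between the finger pads; the fingertips stand 8 mm ahead of it and the grasp point (between the pads) lies 11 mm behind it; z points along the fingers, y is the line along which they close (so a half turn about z gives the same grasp; the last joint's range is limited). The gripper opens to 85 mm and grips with 20 to 120 N. Pads are 22 mm wide; open, the fingers measure 114 mm over their backs; the gripper's body (76 mm by 85 mm) begins 54 mm behind the grasp point. The pads swing forward as they close: fully open they stand 13 mm farther back than shut.
Start: joints at [-1.225, 0.383, 0.044, 1.598, -0.018, 1.161, -0.05], TCP at [279.072, 587.045, 213.869] pointing down, gripper open.
Joint ranges: [-2.61, 2.61], [-0.41, 2.15], [-1.48, 1.57], [0, 2.5], [-1.57, 4.71], [0.05, 1.97], [-2.85, 2.85]. Speed limits (rad/s): [2.79, 2.79, 3.14, 3.14, 3.14, 3.14, 3.14].

### API

Orientations are given as a unit quaternion [x, y, z, w].
In Python, from workcell import get_obs, camera, finish_job, spot_in, cut_out, landmark_of gives the robot as it stands. The module is installed in compiled form; this text tells all that it offers.
- The arm moves only by the tool servo_tool, never from a script. Its argument "deltas" is a list of rows, each an object of numbers: "wx", "wy", "wz": the turn, a rotation vector about the world's x, y, z in units of 360 degrees (1.0 is 360 degrees); "x", "y", "z": the shift along the world's x, y, z in units of 4 cm (1.0 is 4 cm); "fingers": the closure, from 0 (fully open) to 1 (shut). In form: [{"wx": .., "wy": .., "wz": .., "x": .., "y": .., "z": .., "fingers": ..}, ...]. A call has 1 to 12 rows; each row shifts and turns the commanded pose from where the row before left it; what a row does not reach is not made up. A row lasts 1/10 s, in which the tool goes at most 50 mm and 8.59 degrees, less where a joint would pass 70% of its speed; a pose out of reach is approached as far as the arm can. A call with a number of a shift or a turn outside -1 to 1 is refused whole. A call with a gripper value outside its range is refused whole. The fingers move at their own pace and stop on an object; the grip force is fixed at half the most. Time passes only in rows, so rows that do not move let the fingers close. It gives the time, the measured TCP pose, the force, the opening and the grip force at its end, in the units of the state.
- get_obs(): the state, without advancing time (a new reading comes with each control period).
- camera(name): name is "scene" or "top"; returns a dict with "img" (384x512x3 uint8, red, green, blue), "intrinsics" (3x3 intrinsics, pixels), "xyz" and "orientation" of the camera in the world. Camera axes: x right, y down, z forward; pixel columns grow to the right and rows downward; lengths in mm; the calibration is good to about 2 mm. A picture is of the moment at which its call begins. There is no depth.
- finish_job(): hands the job in; it is judged then, once.
Trained networks look in a picture, given as the dict that the camera call returned (one of the last four; its "shot" number tells which), for a name from the list of things; names that differ only in an ending like _2 or _b are one class to them, and where a whole thing is asked for, a point or a joint stands for the part that bears it (a point fixed in the world has none). Each returns a list of dicts, best first, with "confidence" (0 to 1); they miss things now and then, are a little off and sometimes report something else, mostly with a low value. They report only what shows in the picture. A call takes as long as a camera call.
- spot_in(name, picture): "xyz" ([x, y, z] in mm, in world coordinates, good to about 4 mm: the middle of the surface that is visible of it).
- cut_out(name, picture): "mask" (384x512 bool, what is visible of it).
- landmark_of(name, picture): "xyz" ([x, y, z] in mm, in world coordinates, good to about 4 mm: a listed point, or the origin of a listed thing).
The state is a dict: "time": time; "q": joint angles; "joint_vel": joint speeds; "joint_torque": joint torques, N m; "tool_pos": TCP position; "ee_rot": TCP orientation; "ft_force": force on the tool from outside, world axes, zero at the start; "moment": the same for the moment, N m; "grip_width": opening from 0.0 (shut) to 1.0 (fully open); "grip_force": force on a finger pad.
Only numpy, scipy, OpenCV 4.12 (cv2) and the standard library are available. Lean on these libraries where they do the work, as an engineer would, in place of code of your own. Each camera call takes 0.05 s, during which the arm holds its last target. There are 200 camera calls.

## Working session

There is one attempt and no reset: what is moved stays moved. The work goes in short steps, Python scripts to look and compute and a tool call to move; the robot and the scene stay as the last step left them, time stands still between calls to the robot, and variables do not carry over. Pictures are saved under pics/ and viewed, at most 10 in all, crops included, and the job is handed in when it is done.

Besides the shell and the picture viewer there is one more tool, called by a JSON object that holds its "method" and its "body", one argument or row to a line. servo_tool: Moves the arm, as the interface text tells. Shifts and turns lie within -1 to 1; 1 stands for 4 cm of shift or 360 degrees of turn. Its arguments: {"type":"object","properties":{"deltas":{"type":"array"}},"required":["deltas"]}

```bash
mkdir -p pics; cat > h.py <<'E'
import numpy as np, cv2
from workcell import *
from scipy.spatial.transform import Rotation as R
def save(p,n): cv2.imwrite('pics/'+n,p['img'][:,:,::-1])
def rayz(p,u,v,z):
    K=np.array(p['intrinsics']);d=R.from_quat(p['orientation']).apply(np.linalg.inv(K)@[u,v,1]);c=np.array(p['xyz'])
    return c+d*(z-c[2])/d[2]
def proj(p,X):
    x=np.array(p['intrinsics'])@R.from_quat(p['orientation']).inv().apply(np.array(X)-p['xyz']);return x[:2]/x[2]
E
python3 - <<'E'
from h import *
np.set_printoptions(precision=1,suppress=True)
o=get_obs();print(o['time'],o['tool_pos'],o['ee_rot'],o['grip_width'])
for c in ['scene','top']:
    p=camera(c);save(p,c+'0.png');print(c,p['xyz'],p['orientation'])
    for n in ['holder','rib','claws','ring','rack','seat','filter_center','ramekin','spray','tumbler','jar','soap','brush','spoon']:
        print(n,[(round(d['confidence'],2),np.array(d['xyz'])) for d in landmark_of(n,p)[:2]])
a=cv2.imread('pics/scene0.png');b=cv2.imread('pics/top0.png')
E
```

```text
0.0 [278.7 586.1 212.4] [ 0.2  1.  -0.  -0. ] 0.9995733273560036
scene [1128.6 -386.2 1170.3] [ 0.9  0.4 -0.1 -0.3]
holder [(0.92, array([485.8, 291.1,   2.4])), (0.24, array([479.6, 291.3,  57.1]))]
rib [(0.7, array([508. , 282.5,  79.3]))]
claws [(0.73, array([480.8, 291.9,  56.6])), (0.68, array([550.8, 267. ,  10.8]))]
ring [(0.79, array([556.9, 266.1,  10.1]))]
rack [(0.68, array([480.7,   4.1,   0.9]))]
seat [(0.73, array([478.4,   2.8, 101.4]))]
filter_center [(0.19, array([554.9, 266.3,  11.4]))]
ramekin [(0.72, array([ 500.4, -315.5,    3.6]))]
spray [(0.85, array([ 609.7, -363.5,   -1.4])), (0.61, array([476.5,   2.6, 103.8]))]
tumbler [(0.68, array([ 405.3, -283.9,   -2.7]))]
jar [(0.64, array([411.4, 330.9,  -3.7]))]
soap [(0.7, array([676.9, 424.4,  -2.1]))]
brush [(0.72, array([730.3, 114.1,   2.3]))]
spoon [(0.71, array([726.4, 112.4,   1.9])), (0.69, array([ 749.3, -192.8,   -2.6]))]
top [ 393.    49.5 1118.8] [ 0.7 -0.7  0.1 -0.1]
holder [(0.66, array([479.1, 290.6,  -2.1]))]
rib [(0.94, array([504.9, 283.4,  78.5]))]
claws [(0.56, array([481.3, 294.1,  57.2]))]
ring [(0.56, array([552.7, 266.7,  12.9]))]
rack [(0.59, array([481.4,   3.9,   0.3]))]
seat [(0.9, array([481.7,   6.2, 103.3]))]
filter_center [(0.83, array([ 508.2, -309.5,   46.4]))]
ramekin [(0.95, array([ 505.4, -314.5,    0.1]))]
spray [(0.73, array([ 614.7, -366.2,    3.1])), (0.6, array([503.2, 282.6,  78.4]))]
tumbler [(0.89, array([ 410.4, -280. ,    0. ])), (0.67, array([ 613.1, -368.2,    2.2]))]
jar [(0.61, array([405.6, 330.5,   1.4])), (0.17, array([ 510.4, -312.1,   -3.6]))]
soap [(0.68, array([677.5, 422.7,  -2.3]))]
brush [(0.61, array([722.5, 112.6,   1.4])), (0.6, array([504.9, 285.2,  78. ]))]
spoon [(0.97, array([ 747.4, -194.8,   -4.8]))]
```

View pics/scene0.png

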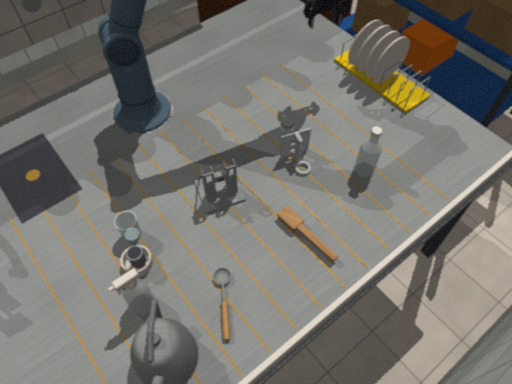

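View pics/top0.png

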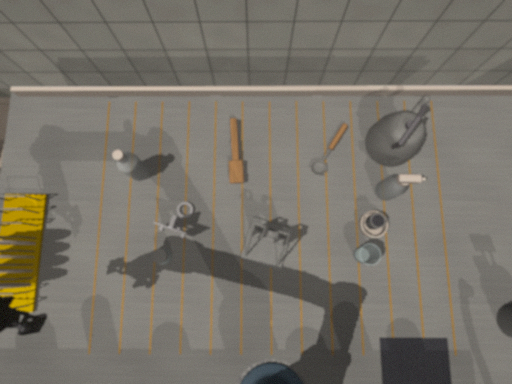

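The scene view shows the holder at about (297,150) with its ring at (303,168), the stand at (218,185), the filter in the ramekin at (136,258), and the spray head over (125,278). The top view agrees: holder (172,225), stand (268,232), ramekin (374,223). Next I need the yaw of the stand and the holder.

```bash
python3 - <<'E'
from h import *
ims=[]
for c in ['scene','top']:
    p=camera(c)
    for nm,X in [('rack',[480,4,75]),('holder',[510,280,50])]:
        u,v=proj(p,X).astype(int); im=p['img'][v-30:v+30,u-40:u+40,::-1]
        ims.append(cv2.resize(im,(400,300),interpolation=cv2.INTER_CUBIC)); print(c,nm,u-40,v-30)
        m=cut_out(nm,p)
        if m:
            M=m[0]['mask'];np.save(f'{c}_{nm}.npy',M);print(m[0]['confidence'],M.sum())
cv2.imwrite('pics/crop1.png',np.vstack([np.hstack(ims[:2]),np.hstack(ims[2:])]))
E
```

```text
scene rack 181 154
0.8 1556
scene holder 257 119
0.69 853
top rack 229 200
0.72 1848
top holder 137 190
0.71 333
```

View pics/crop1.png

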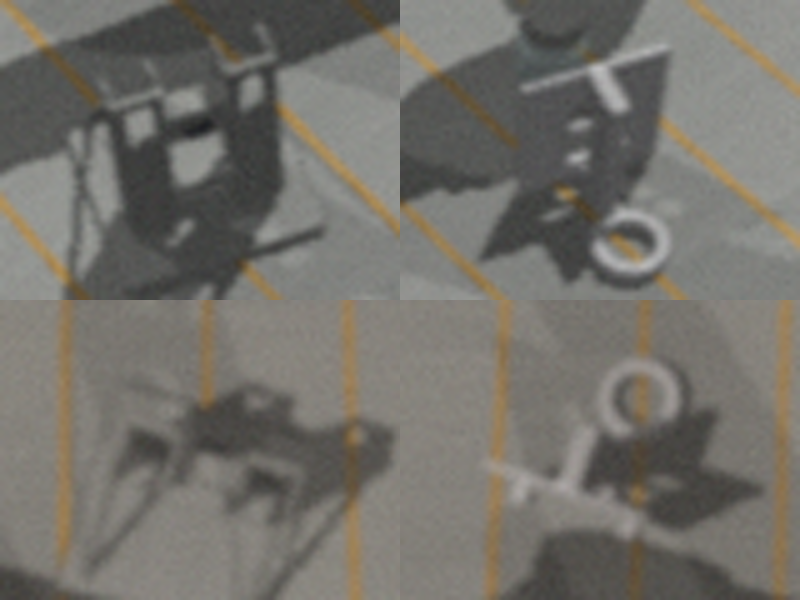

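```bash
python3 - <<'E'
from h import *
np.set_printoptions(precision=1,suppress=True)
s=camera('scene');t=camera('top')
def L(p,o,pts,z):
    P=[rayz(p,o[0]+a/5-.4,o[1]+b/5-.4,z) for a,b in pts]
    for q in P: print('   ',q)
    d=P[-1]-P[0];print(' len',np.linalg.norm(d),'yaw of line',np.degrees(np.arctan2(d[1],d[0])),'mid',(P[0]+P[-1])/2)
print('rack scene');L(s,(181,154),[(103,108),(163,95),(217,72),(275,60)],147)
print('rack top');L(t,(229,200),[(130,125),(185,135),(240,155),(300,170)],147)
print('holder scene');L(s,(257,119),[(125,88),(268,47)],105)
print('holder top');L(t,(137,190),[(88,163),(280,237)],105)
L(s,(257,119),[(595,68),(625,110)] and [(195,68),(225,110)],105)
L(s,(257,119),[(632,240)] and [(231,240)],12)
L(t,(137,190),[(241,97)],12)
E
```

```text
rack scene
    [461.2 -48.2 147. ]
    [475.2 -16.8 147. ]
    [481.5  16.4 147. ]
    [495.5  47.  147. ]
 len 101.27641193817936 yaw of line 70.19543402535835 mid [478.3  -0.6 147. ]
rack top
    [489.1  48.4 147. ]
    [483.7  18.4 147. ]
    [472.9 -11.5 147. ]
    [464.8 -44.  147. ]
 len 95.51524917307715 yaw of line -104.75476261996259 mid [477.    2.2 147. ]
holder scene
    [469.5 244.7 105. ]
    [500.7 336.2 105. ]
 len 96.71762028404358 yaw of line 71.14404313219558 mid [485.1 290.4 105. ]
holder top
    [499.7 335.5 105. ]
    [457.8 224.1 105. ]
 len 118.98236300465922 yaw of line -110.61657578698514 mid [478.7 279.8 105. ]
    [484.7 289.1 105. ]
    [521.7 280.7 105. ]
 len 37.946283406105955 yaw of line -12.768138270276989 mid [503.2 284.9 105. ]
    [551.4 269.1  12. ]
 len 0.0 yaw of line 0.0 mid [551.4 269.1  12. ]
    [551.2 267.5  12. ]
 len 0.0 yaw of line 0.0 mid [551.2 267.5  12. ]
```

```bash
python3 - <<'E'
from h import *
o=get_obs();r=R.from_quat(o['ee_rot']).as_matrix();print(o['time'],o['tool_pos'],r.round(3),np.degrees(np.arctan2(r[1,1],r[0,1])),o['q'],o['ft_force'])
s=camera('scene')
for a in [(181,154,125,292),(181,154,325,230)]:print(rayz(s,a[0]+a[2]/5-.4,a[1]+a[3]/5-.4,10))
E
```

```text
1.9 [279.08307536 587.02976917 213.83732482] [[-0.903  0.429 -0.   ]
 [ 0.429  0.903 -0.   ]
 [ 0.    -0.    -1.   ]] 64.57222516095065 [-1.22477519  0.38292698  0.04390618  1.59793122 -0.01791372  1.1611688
 -0.04991155] [0.02741758 0.89140553 0.22159863]
[491.81643558 -71.12947817  10.        ]
[533.06430821  49.66810177  10.        ]
```

{"method": "servo_tool", "body": {
  "deltas": [
    {"x": 0.57, "y": -0.76, "z": -0.2, "wz": 0.01},
    {"x": 0.57, "y": -0.76, "z": -0.2, "wz": 0.0092},
    {"x": 0.57, "y": -0.76, "z": -0.2},
    {"x": 0.57, "y": -0.76, "z": -0.2},
    {"x": 0.57, "y": -0.76, "z": -0.2},
    {"x": 0.57, "y": -0.76, "z": -0.2},
    {"x": 0.57, "y": -0.76, "z": -0.2},
    {"x": 0.57, "y": -0.76, "z": -0.2},
    {"x": 0.57, "y": -0.76, "z": -0.2},
    {"x": 0.55, "y": -0.76, "z": -0.25},
    {},
    {}
  ]
}}

```text
schema error: expected keys wx, wy, wz, x, y, z, fingers
```

{"method": "servo_tool", "body": {
  "deltas": [
    {"wx": 0, "wy": 0, "x": 0.57, "y": -0.76, "z": -0.2, "wz": 0.01, "fingers": 0},
    {"wx": 0, "wy": 0, "x": 0.57, "y": -0.76, "z": -0.2, "wz": 0.0092, "fingers": 0},
    {"wx": 0, "wy": 0, "wz": 0, "fingers": 0, "x": 0.57, "y": -0.76, "z": -0.2},
    {"wx": 0, "wy": 0, "wz": 0, "fingers": 0, "x": 0.57, "y": -0.76, "z": -0.2},
    {"wx": 0, "wy": 0, "wz": 0, "fingers": 0, "x": 0.57, "y": -0.76, "z": -0.2},
    {"wx": 0, "wy": 0, "wz": 0, "fingers": 0, "x": 0.57, "y": -0.76, "z": -0.2},
    {"wx": 0, "wy": 0, "wz": 0, "fingers": 0, "x": 0.57, "y": -0.76, "z": -0.2},
    {"wx": 0, "wy": 0, "wz": 0, "fingers": 0, "x": 0.57, "y": -0.76, "z": -0.2},
    {"wx": 0, "wy": 0, "wz": 0, "fingers": 0, "x": 0.57, "y": -0.76, "z": -0.2},
    {"wx": 0, "wy": 0, "wz": 0, "fingers": 0, "x": 0.55, "y": -0.76, "z": -0.25},
    {"wx": 0, "wy": 0, "wz": 0, "fingers": 0, "x": 0, "y": 0, "z": 0},
    {"wx": 0, "wy": 0, "wz": 0, "fingers": 0, "x": 0, "y": 0, "z": 0}
  ]
}}

```text
time: 3.15
tool_pos: [506.9, 281.6, 131.7]
ee_rot: [0.163, 0.987, -0.0, -0.0]
ft_force: [-0.9, 0.7, 0.3]
grip_width: 1.0
grip_force: 0.0
```

{"method": "servo_tool", "body": {
  "deltas": [
    {"wx": 0, "wy": 0, "wz": 0, "x": 0, "y": 0.03, "z": -0.6, "fingers": 0},
    {"wx": 0, "wy": 0, "wz": 0, "x": 0, "y": 0, "z": -0.6, "fingers": 0},
    {"wx": 0, "wy": 0, "wz": 0, "x": 0, "y": 0, "z": -0.36, "fingers": 0.3},
    {"wx": 0, "wy": 0, "wz": 0, "x": 0, "y": 0, "z": 0, "fingers": 0.6},
    {"wx": 0, "wy": 0, "wz": 0, "x": 0, "y": 0, "z": 0, "fingers": 1},
    {"wx": 0, "wy": 0, "wz": 0, "x": 0, "y": 0, "z": 0, "fingers": 1},
    {"wx": 0, "wy": 0, "wz": 0, "x": 0, "y": 0, "z": 0, "fingers": 1},
    {"wx": 0, "wy": 0, "wz": 0, "x": 0, "y": 0, "z": 0, "fingers": 1},
    {"wx": 0, "wy": 0, "wz": 0, "x": 0, "y": 0, "z": 0, "fingers": 1}
  ]
}}

```text
time: 4.05
tool_pos: [507.1, 284.5, 70.8]
ee_rot: [0.161, 0.987, 0.001, 0.001]
ft_force: [-1.4, 0.2, 6.1]
grip_width: 0.124
grip_force: 61.6
```

{"method": "servo_tool", "body": {
  "deltas": [
    {"wx": 0, "wy": 0, "wz": 0, "x": 0, "y": 0, "z": 0.8, "fingers": 1},
    {"wx": 0, "wy": 0, "wz": 0, "x": 0, "y": 0, "z": 0.87, "fingers": 1},
    {"wx": 0, "wy": 0, "wz": 0, "x": 0.58, "y": -0.84, "z": 0, "fingers": 1},
    {"wx": 0, "wy": 0, "wz": 0, "x": 0.58, "y": -0.84, "z": 0, "fingers": 1},
    {"wx": 0, "wy": 0, "wz": 0, "x": 0.58, "y": -0.84, "z": 0, "fingers": 1},
    {"wx": 0, "wy": 0, "wz": 0, "x": 0.58, "y": -0.84, "z": 0, "fingers": 1},
    {"wx": 0, "wy": 0, "wz": 0, "x": -0.29, "y": -0.84, "z": 0, "fingers": 1},
    {"wx": 0, "wy": 0, "wz": 0, "x": -0.29, "y": -0.84, "z": 0, "fingers": 1},
    {"wx": 0, "wy": 0, "wz": 0, "x": -0.29, "y": -0.84, "z": 0, "fingers": 1},
    {"wx": 0, "wy": 0, "wz": 0, "x": -0.29, "y": -0.84, "z": 0, "fingers": 1},
    {"wx": 0, "wy": 0, "wz": 0, "x": -0.29, "y": -0.84, "z": 0, "fingers": 1},
    {"wx": 0, "wy": 0, "wz": 0, "x": 0, "y": 0, "z": 0, "fingers": 1}
  ]
}}

```text
time: 5.25
tool_pos: [537.5, -26.3, 135.1]
ee_rot: [0.166, 0.986, -0.002, -0.002]
ft_force: [0.3, -0.5, -3.5]
grip_width: 0.123
grip_force: 60.6
```

```bash
python3 - <<'E'
from h import *
np.set_printoptions(precision=1,suppress=True)
o=get_obs();print(o['time'],o['tool_pos'],o['ee_rot'],o['ft_force'])
ims=[]
for c in ['scene','top']:
    p=camera(c)
    for n in ['claws','ring','rib','seat']:print(c,n,[(round(d['confidence'],2),np.array(d['xyz'])) for d in landmark_of(n,p)[:2]])
    u,v=proj(p,[510,-8,120]).astype(int); im=p['img'][v-45:v+45,u-40:u+40,::-1];print(u-40,v-45)
    ims.append(cv2.resize(im,(400,450),interpolation=cv2.INTER_CUBIC))
cv2.imwrite('pics/crop2.png',np.hstack(ims))
E
```

```text
5.25 [537.5 -26.3 135.1] [ 0.2  1.  -0.  -0. ] [ 0.3 -0.5 -3.5]
scene claws [(0.69, array([513.1, -17.4, 123.2]))]
scene ring [(0.97, array([584.9, -44.9,  76. ])), (0.25, array([673.6, 424.3,  -2.5]))]
scene rib [(0.67, array([537.3, -27.5, 143.4])), (0.45, array([ 744.5, -195.8,   -1. ]))]
scene seat [(0.64, array([478.5,   2.2, 102.3]))]
183 139
top claws [(0.63, array([515. ,  -8.4, 123.8]))]
top ring []
top rib [(0.48, array([536.7, -17.3, 142.3]))]
top seat [(0.58, array([479.4,   3.7, 105.8])), (0.57, array([722.2, 113.3,   1.2]))]
234 173
```

View pics/crop2.png

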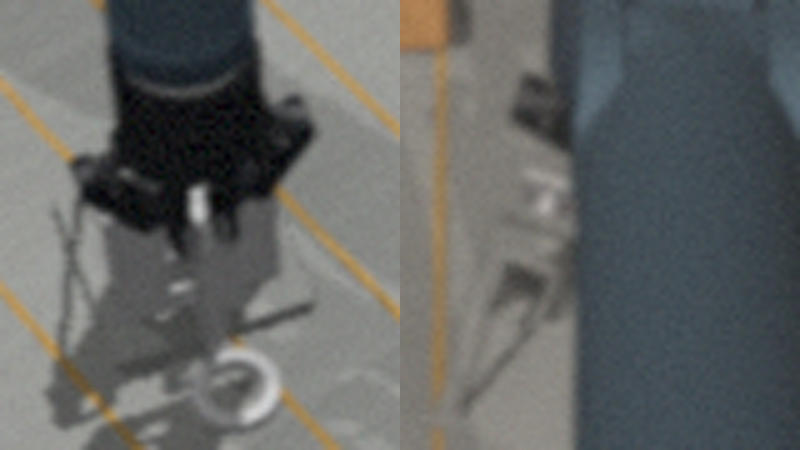

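The top view is blocked by the arm. The scene view shows the holder in front of the stand, with the ring at crop (235,385). Next I'll overlay the stand model on the first pictures to refine its pose.

```bash
cat > ov.py <<'E'
from h import *
import sys
def overlay(p,img,o,yaw,z=10,w=40,h=30,c=None):
    u,v=proj(p,c or [480,4,110]).astype(int);x0,y0=u-w//2,v-h//2
    im=cv2.resize(img[y0:y0+h,x0:x0+w],None,fx=z,fy=z,interpolation=cv2.INTER_CUBIC)
    im2=im.copy();r=R.from_euler('z',yaw,degrees=True)
    for y in(-34,34):
        for hw,zl,zh,cl in((15,10,147,(0,0,255)),(8,105,139,(0,255,0))):
            P=[(0,y-hw,zl),(0,y+hw,zl),(0,y+hw,zh),(0,y-hw,zh)]
            q=np.array([(proj(p,r.apply(a)+o)-[x0,y0]+.5)*z for a in P]).astype(np.int32)
            cv2.polylines(im2,[q],True,cl,1)
    return np.hstack([im,im2])
E
python3 - <<'E'
from ov import *
o=get_obs();print(o['time'],o['tool_pos'])
a=overlay(camera('scene'),cv2.imread('pics/scene0.png'),[480,3.5,0],-18)
b=overlay(camera('top'),cv2.imread('pics/top0.png'),[480,3.5,0],-18)
cv2.imwrite('pics/ov1.png',np.vstack([a,b]))
E
```

```text
5.75 [541.27454605 -17.19184847 136.19316914]
```

View pics/ov1.png

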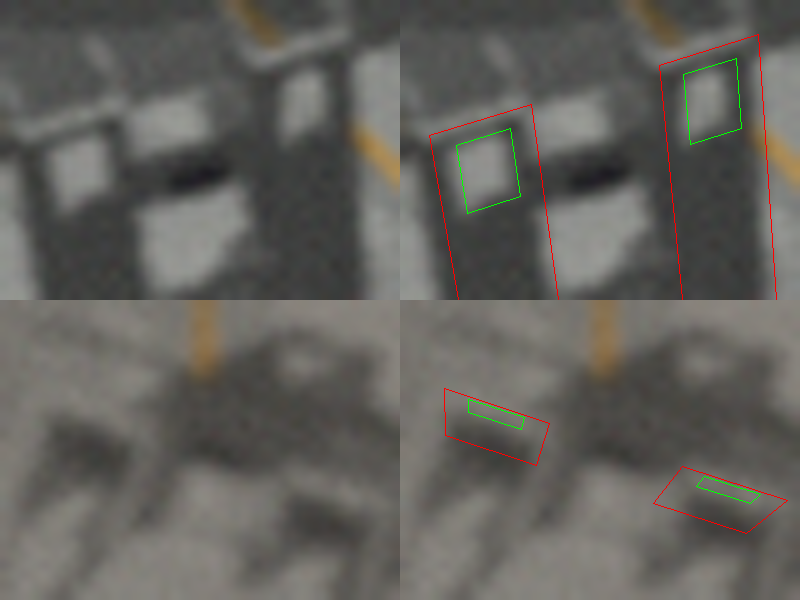

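The overlay sits about 9 px (0.9 image px, roughly 2.7 mm) to the right of the real slots in the scene view. Next I'll check that camera's bias against the gripped holder, whose pose I know from the TCP.

```bash
python3 - <<'E'
from h import *
np.set_printoptions(precision=2,suppress=True)
p=camera('scene');o=get_obs();T=np.array(o['tool_pos']);r=R.from_quat(o['ee_rot']).as_matrix();print(T,r[:,1],r[:,2])
yaw=np.degrees(np.arctan2(r[1,1],r[0,1]))-90;q=R.from_euler('z',yaw,degrees=True);print('yaw',yaw)
O=T-q.apply([25,0,70.8])
u,v=proj(p,[540,-17,110]).astype(int);x0,y0=u-20,v-15+6;w,h,z=40,40,10
u0=np.array([x0,y0])
im=cv2.resize(p['img'][y0:y0+h,x0:x0+w,::-1],None,fx=z,fy=z,interpolation=cv2.INTER_CUBIC);im2=im.copy()
P=lambda a:((proj(p,q.apply(a)+O)-u0+.5)*z)
def pl(pts,c):cv2.polylines(im2,[np.array([P(a) for a in pts]).astype(np.int32)],True,c,1)
th=np.linspace(0,6.28,40)
for rr in(17,26):pl([(72+rr*np.cos(t),rr*np.sin(t),12) for t in th],(0,255,0))
pl([(4,-6,105),(40,-6,105),(40,6,105),(4,6,105)],(0,0,255))
pl([(4,-50,105),(4,50,105),(4,50,0),(4,-50,0)],(255,0,0))
cv2.imwrite('pics/ov2.png',np.hstack([im,im2]))
E
```

```text
[541.15 -17.84 136.23] [ 0.32  0.95 -0.  ] [-0. -0. -1.]
yaw -18.477809364917547
```

View pics/ov2.png

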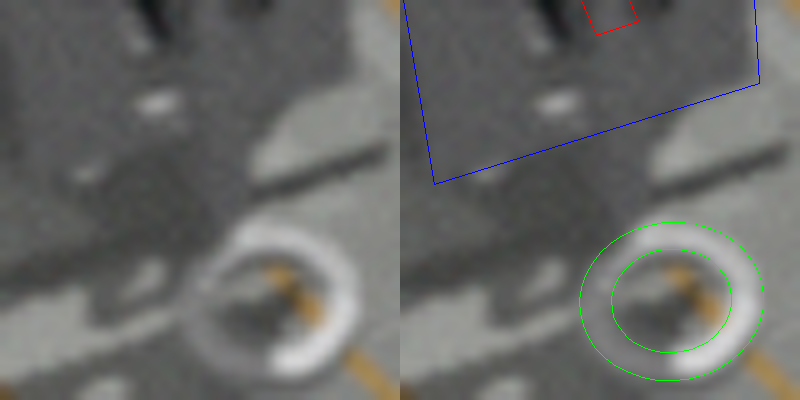

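{"method": "servo_tool", "body": {
  "deltas": [
    {"wx": 0, "wy": 0, "wz": 0, "x": -0.01, "y": -0.02, "z": 0.04, "fingers": 1},
    {"wx": 0, "wy": 0, "wz": 0, "x": -0.2, "y": 0.067, "z": 0, "fingers": 1},
    {"wx": 0, "wy": 0, "wz": 0, "x": -0.2, "y": 0.067, "z": 0, "fingers": 1},
    {"wx": 0, "wy": 0, "wz": 0, "x": -0.2, "y": 0.067, "z": 0, "fingers": 1},
    {"wx": 0, "wy": 0, "wz": 0, "x": -0.2, "y": 0.067, "z": 0, "fingers": 1},
    {"wx": 0, "wy": 0, "wz": 0, "x": 0, "y": 0, "z": 0, "fingers": 1},
    {"wx": 0, "wy": 0, "wz": 0, "x": 0, "y": 0, "z": 0, "fingers": 1},
    {"wx": 0, "wy": 0, "wz": 0, "x": 0, "y": 0, "z": 0, "fingers": 1}
  ]
}}

```text
time: 6.7
tool_pos: [509.2, -8.3, 138.1]
ee_rot: [0.161, 0.987, 0.0, 0.0]
ft_force: [0.1, 0.4, -2.6]
grip_width: 0.122
grip_force: 60.6
```

{"method": "servo_tool", "body": {
  "deltas": [
    {"wx": 0, "wy": 0, "wz": 0, "x": -0.05, "y": 0.017, "z": 0, "fingers": 1},
    {"wx": 0, "wy": 0, "wz": 0, "x": -0.05, "y": 0.017, "z": 0, "fingers": 1},
    {"wx": 0, "wy": 0, "wz": 0, "x": -0.05, "y": 0.017, "z": 0, "fingers": 1},
    {"wx": 0, "wy": 0, "wz": 0, "x": 0, "y": 0, "z": 0, "fingers": 1},
    {"wx": 0, "wy": 0, "wz": 0, "x": 0, "y": 0, "z": 0, "fingers": 1}
  ]
}}

```text
time: 7.2
tool_pos: [504.2, -6.7, 138.3]
ee_rot: [0.161, 0.987, -0.0, 0.002]
ft_force: [3.8, -1.9, -5.2]
grip_width: 0.122
grip_force: 60.4
```

{"method": "servo_tool", "body": {
  "deltas": [
    {"wx": 0, "wy": 0, "wz": 0, "x": 0, "y": 0, "z": -0.1, "fingers": 1},
    {"wx": 0, "wy": 0, "wz": 0, "x": 0, "y": 0, "z": -0.1, "fingers": 1},
    {"wx": 0, "wy": 0, "wz": 0, "x": 0, "y": 0, "z": 0, "fingers": 1},
    {"wx": 0, "wy": 0, "wz": 0, "x": 0, "y": 0, "z": 0, "fingers": 1}
  ]
}}

```text
time: 7.6
tool_pos: [504.2, -6.4, 130.1]
ee_rot: [0.161, 0.987, 0.0, 0.002]
ft_force: [4.8, -1.9, -3.0]
grip_width: 0.124
grip_force: 60.6
```

{"method": "servo_tool", "body": {
  "deltas": [
    {"wx": 0, "wy": 0, "wz": 0, "x": 0, "y": 0, "z": -0.06, "fingers": 1},
    {"wx": 0, "wy": 0, "wz": 0, "x": 0, "y": 0, "z": -0.06, "fingers": 1},
    {"wx": 0, "wy": 0, "wz": 0, "x": 0, "y": 0, "z": -0.06, "fingers": 1},
    {"wx": 0, "wy": 0, "wz": 0, "x": 0, "y": 0, "z": -0.06, "fingers": 1},
    {"wx": 0, "wy": 0, "wz": 0, "x": 0, "y": 0, "z": 0, "fingers": 1},
    {"wx": 0, "wy": 0, "wz": 0, "x": 0, "y": 0, "z": 0, "fingers": 1}
  ]
}}

```text
time: 8.2
tool_pos: [504.4, -6.2, 120.6]
ee_rot: [0.161, 0.987, 0.0, 0.002]
ft_force: [5.9, -2.3, -1.6]
grip_width: 0.127
grip_force: 60.8
```

{"method": "servo_tool", "body": {
  "deltas": [
    {"wx": 0, "wy": 0, "wz": 0, "x": 0, "y": 0, "z": -0.05, "fingers": 1},
    {"wx": 0, "wy": 0, "wz": 0, "x": 0, "y": 0, "z": -0.05, "fingers": 1},
    {"wx": 0, "wy": 0, "wz": 0, "x": 0, "y": 0, "z": -0.05, "fingers": 1},
    {"wx": 0, "wy": 0, "wz": 0, "x": 0, "y": 0, "z": 0, "fingers": 1},
    {"wx": 0, "wy": 0, "wz": 0, "x": 0, "y": 0, "z": 0, "fingers": 1}
  ]
}}

```text
time: 8.7
tool_pos: [504.5, -6.5, 116.5]
ee_rot: [0.161, 0.987, 0.0, 0.001]
ft_force: [1.4, -1.7, 10.0]
grip_width: 0.124
grip_force: 62.4
```

{"method": "servo_tool", "body": {
  "deltas": [
    {"wx": 0, "wy": 0, "wz": 0, "x": 0, "y": 0, "z": -0.05, "fingers": 1},
    {"wx": 0, "wy": 0, "wz": 0, "x": 0, "y": 0, "z": -0.05, "fingers": 1},
    {"wx": 0, "wy": 0, "wz": 0, "x": 0, "y": 0, "z": 0, "fingers": 1},
    {"wx": 0, "wy": 0, "wz": 0, "x": 0, "y": 0, "z": 0, "fingers": 1}
  ]
}}

```text
time: 9.1
tool_pos: [506.0, -6.7, 115.7]
ee_rot: [0.161, 0.987, 0.001, 0.002]
ft_force: [-2.0, -2.7, 25.2]
grip_width: 0.126
grip_force: 64.7
```

{"method": "servo_tool", "body": {
  "deltas": [
    {"wx": 0, "wy": 0, "wz": 0, "x": 0, "y": 0, "z": 0.1, "fingers": 1},
    {"wx": 0, "wy": 0, "wz": 0, "x": 0, "y": 0, "z": 0, "fingers": 0.5},
    {"wx": 0, "wy": 0, "wz": 0, "x": 0, "y": 0, "z": 0, "fingers": 0.5},
    {"wx": 0, "wy": 0, "wz": 0, "x": 0, "y": 0, "z": 0, "fingers": 0.5},
    {"wx": 0, "wy": 0, "wz": 0, "x": 0, "y": 0, "z": 0.7, "fingers": 0.5},
    {"wx": 0, "wy": 0, "wz": 0, "x": 0, "y": 0, "z": 0.7, "fingers": 0.5},
    {"wx": 0, "wy": 0, "wz": 0, "x": -0.3, "y": 0.1, "z": 0.1, "fingers": 1},
    {"wx": 0, "wy": 0, "wz": 0, "x": 0, "y": 0, "z": 0, "fingers": 1},
    {"wx": 0, "wy": 0, "wz": 0, "x": 0, "y": 0, "z": 0, "fingers": 1},
    {"wx": 0, "wy": 0, "wz": 0, "x": 0, "y": 0, "z": 0, "fingers": 1}
  ]
}}

```text
time: 10.1
tool_pos: [489.3, -2.2, 172.7]
ee_rot: [0.161, 0.987, -0.0, -0.002]
ft_force: [-0.6, 0.9, 0.1]
grip_width: -0.001
grip_force: 0.0
```

{"method": "servo_tool", "body": {
  "deltas": [
    {"wx": 0, "wy": 0, "wz": 0, "x": 0.03, "y": -0.01, "z": -0.2, "fingers": 1},
    {"wx": 0, "wy": 0, "wz": 0, "x": 0, "y": 0, "z": -0.15, "fingers": 1},
    {"wx": 0, "wy": 0, "wz": 0, "x": 0, "y": 0, "z": -0.04, "fingers": 1},
    {"wx": 0, "wy": 0, "wz": 0, "x": 0, "y": 0, "z": -0.04, "fingers": 1},
    {"wx": 0, "wy": 0, "wz": 0, "x": 0, "y": 0, "z": 0, "fingers": 1},
    {"wx": 0, "wy": 0, "wz": 0, "x": 0, "y": 0, "z": 0, "fingers": 1}
  ]
}}

```text
time: 10.7
tool_pos: [492.0, -2.6, 157.2]
ee_rot: [0.161, 0.987, 0.0, 0.0]
ft_force: [-0.1, 0.4, 0.1]
grip_width: 0.001
grip_force: 0.0
```

{"method": "servo_tool", "body": {
  "deltas": [
    {"wx": 0, "wy": 0, "wz": 0, "x": 0, "y": 0, "z": -0.04, "fingers": 1},
    {"wx": 0, "wy": 0, "wz": 0, "x": 0, "y": 0, "z": -0.04, "fingers": 1},
    {"wx": 0, "wy": 0, "wz": 0, "x": 0, "y": 0, "z": 0, "fingers": 1},
    {"wx": 0, "wy": 0, "wz": 0, "x": 0, "y": 0, "z": 0, "fingers": 1}
  ]
}}

```text
time: 11.1
tool_pos: [491.8, -2.6, 153.9]
ee_rot: [0.161, 0.987, 0.0, -0.0]
ft_force: [0.5, 1.5, 1.0]
grip_width: 0.003
grip_force: 0.0
```

```bash
python3 - <<'E'
from h import *
np.set_printoptions(precision=1,suppress=True)
p=camera('scene');print(get_obs()['ft_force'],get_obs()['tool_pos'])
for n in ['claws','ring','seat','holder']:print(n,[(round(d['confidence'],2),np.array(d['xyz'])) for d in landmark_of(n,p)[:2]])
yaw=-18.4;q=R.from_euler('z',yaw,degrees=True);O=np.array([479.5,1.9,45.])
u,v=proj(p,[510,-8,110]).astype(int);x0,y0=u-20,v-20;w,h,z=40,45,10;u0=np.array([x0,y0])
im=cv2.resize(p['img'][y0:y0+h,x0:x0+w,::-1],None,fx=z,fy=z,interpolation=cv2.INTER_CUBIC);im2=im.copy()
def pl(pts,c):cv2.polylines(im2,[np.array([(proj(p,q.apply(a)+O)-u0+.5)*z for a in pts]).astype(np.int32)],True,c,1)
th=np.linspace(0,6.28,40)
for rr in(17,26):pl([(72+rr*np.cos(t),rr*np.sin(t),12) for t in th],(0,255,0))
pl([(4,-6,105),(40,-6,105),(40,6,105),(4,6,105)],(0,0,255))
pl([(4,-50,105),(4,50,105),(4,50,0),(4,-50,0)],(255,0,0))
cv2.imwrite('pics/ov3.png',np.hstack([im,im2]))
E
```

```text
[-0.4  0.  -0.3] [491.9  -2.6 153.9]
claws [(0.81, array([481.9,   3.8, 104.1]))]
ring [(0.86, array([552.1, -21.4,  54.9]))]
seat [(0.7, array([477.2,   1.7, 102.5]))]
holder [(0.86, array([478.8,  -0.3,  51.7])), (0.73, array([729. , 110.7,   2.5]))]
```

View pics/ov3.png

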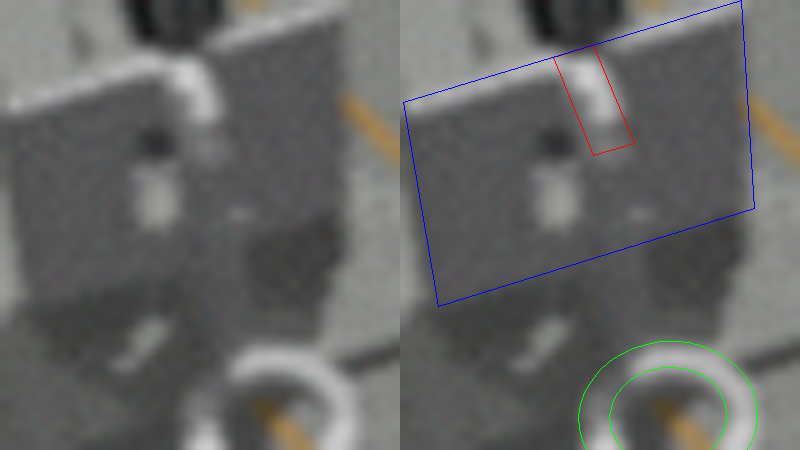

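The picture shows the holder matching the home model: plate top edge on the blue line, ring at (270,420). The closed fingertips are still above or behind the rib root at (190,45). I'll go down further until they touch.

{"method": "servo_tool", "body": {
  "deltas": [
    {"wx": 0, "wy": 0, "wz": 0, "x": 0.05, "y": -0.02, "z": -0.04, "fingers": 1},
    {"wx": 0, "wy": 0, "wz": 0, "x": 0, "y": 0, "z": -0.04, "fingers": 1},
    {"wx": 0, "wy": 0, "wz": 0, "x": 0, "y": 0, "z": -0.04, "fingers": 1},
    {"wx": 0, "wy": 0, "wz": 0, "x": 0, "y": 0, "z": 0, "fingers": 1},
    {"wx": 0, "wy": 0, "wz": 0, "x": 0, "y": 0, "z": 0, "fingers": 1}
  ]
}}

```text
time: 11.85
tool_pos: [493.7, -3.4, 148.9]
ee_rot: [0.161, 0.987, -0.0, -0.0]
ft_force: [-1.0, 0.2, -0.0]
grip_width: 0.002
grip_force: 0.0
```

{"method": "servo_tool", "body": {
  "deltas": [
    {"wx": 0, "wy": 0, "wz": 0, "x": 0, "y": 0, "z": -0.05, "fingers": 1},
    {"wx": 0, "wy": 0, "wz": 0, "x": 0, "y": 0, "z": -0.05, "fingers": 1},
    {"wx": 0, "wy": 0, "wz": 0, "x": 0, "y": 0, "z": 0, "fingers": 1},
    {"wx": 0, "wy": 0, "wz": 0, "x": 0, "y": 0, "z": 0, "fingers": 1}
  ]
}}

```text
time: 12.25
tool_pos: [493.8, -3.4, 145.0]
ee_rot: [0.161, 0.987, -0.0, -0.0]
ft_force: [-0.0, -0.6, 0.5]
grip_width: -0.0
grip_force: 0.0
```

```bash
python3 - <<'E'
from h import *
p=camera('scene');print(get_obs()['ft_force'],get_obs()['tool_pos'])
q=R.from_euler('z',-18.4,degrees=True);O=np.array([479.5,1.9,45.])
u,v=proj(p,[510,-8,130]).astype(int);x0,y0=u-20,v-30;w,h,z=40,45,10;u0=np.array([x0,y0])
im=cv2.resize(p['img'][y0:y0+h,x0:x0+w,::-1],None,fx=z,fy=z,interpolation=cv2.INTER_CUBIC);im2=im.copy()
def pl(pts,c,O=O):cv2.polylines(im2,[np.array([(proj(p,q.apply(a)+O)-u0+.5)*z for a in pts]).astype(np.int32)],True,c,1)
pl([(4,-6,105),(40,-6,105),(40,6,105),(4,6,105)],(0,0,255))
pl([(4,-50,105),(4,50,105),(4,50,0),(4,-50,0)],(255,0,0))
T=np.array(get_obs()['tool_pos'])
for dz in(0,10,20):pl([(-11,-8,dz),(11,-8,dz),(11,8,dz),(-11,8,dz)],(0,255,255),T)
cv2.imwrite('pics/ov4.png',np.hstack([im,im2]))
E
```

```text
[-0.2303591  -0.58099581  0.78539139] [493.84249059  -3.40948452 145.0234064 ]
```

View pics/ov4.png

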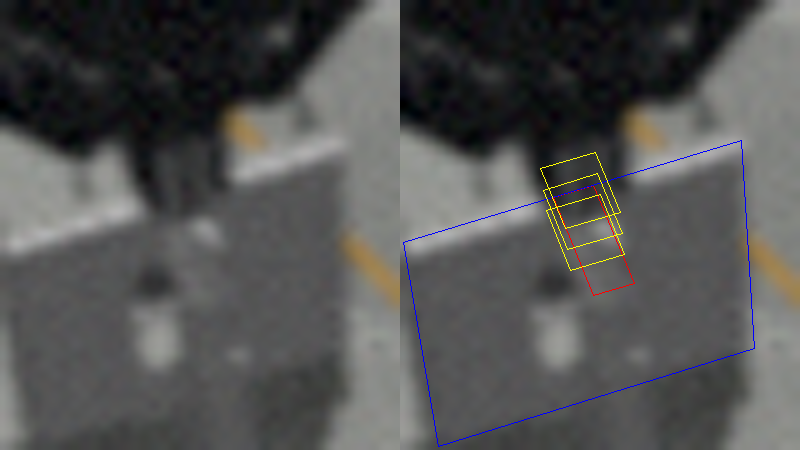

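{"method": "servo_tool", "body": {
  "deltas": [
    {"wx": 0, "wy": 0, "wz": 0, "x": 0, "y": 0, "z": -0.05, "fingers": 1},
    {"wx": 0, "wy": 0, "wz": 0, "x": 0, "y": 0, "z": -0.05, "fingers": 1},
    {"wx": 0, "wy": 0, "wz": 0, "x": 0, "y": 0, "z": 0, "fingers": 1},
    {"wx": 0, "wy": 0, "wz": 0, "x": 0, "y": 0, "z": 0, "fingers": 1}
  ]
}}

```text
time: 12.7
tool_pos: [493.8, -3.4, 140.9]
ee_rot: [0.161, 0.987, -0.0, -0.0]
ft_force: [1.0, -0.4, -1.1]
grip_width: -0.0
grip_force: 0.0
```

{"method": "servo_tool", "body": {
  "deltas": [
    {"wx": 0, "wy": 0, "wz": 0, "x": 0, "y": 0, "z": -0.04, "fingers": 1},
    {"wx": 0, "wy": 0, "wz": 0, "x": 0, "y": 0, "z": -0.04, "fingers": 1},
    {"wx": 0, "wy": 0, "wz": 0, "x": 0, "y": 0, "z": -0.04, "fingers": 1},
    {"wx": 0, "wy": 0, "wz": 0, "x": 0, "y": 0, "z": 0, "fingers": 1},
    {"wx": 0, "wy": 0, "wz": 0, "x": 0, "y": 0, "z": 0, "fingers": 1}
  ]
}}

```text
time: 13.2
tool_pos: [493.8, -3.4, 136.2]
ee_rot: [0.161, 0.987, -0.0, -0.0]
ft_force: [0.6, -0.4, -0.2]
grip_width: 0.002
grip_force: 0.0
```

```bash
python3 - <<'E'
from h import *
np.set_printoptions(precision=1,suppress=True)
p=camera('scene')
for n in ['claws','ring','seat','holder','rib']:print(n,[(round(d['confidence'],2),np.array(d['xyz'])) for d in landmark_of(n,p)[:1]])
o=get_obs();print(o['ft_force'],o['tool_pos'],o['grip_width'])
E
```

```text
claws [(0.64, array([482.1,   3.9, 103.1]))]
ring [(0.78, array([551.8, -21.8,  54.8]))]
seat [(0.79, array([477.7,   1.7, 101.2]))]
holder [(0.75, array([482.9,   0.2,  51.1]))]
rib [(0.79, array([505.4,  -7.6, 122.3]))]
[-0.7 -0.1  0.2] [493.9  -3.4 136.3] -0.0008650455307122449
```

{"method": "servo_tool", "body": {
  "deltas": [
    {"wx": 0, "wy": 0, "wz": 0, "x": 0, "y": 0, "z": -0.05, "fingers": 1},
    {"wx": 0, "wy": 0, "wz": 0, "x": 0, "y": 0, "z": -0.05, "fingers": 1},
    {"wx": 0, "wy": 0, "wz": 0, "x": 0, "y": 0, "z": 0, "fingers": 1},
    {"wx": 0, "wy": 0, "wz": 0, "x": 0, "y": 0, "z": 0, "fingers": 1}
  ]
}}

```text
time: 13.9
tool_pos: [494.2, -3.4, 133.2]
ee_rot: [0.161, 0.987, 0.0, 0.0]
ft_force: [-0.9, -0.5, 6.0]
grip_width: 0.004
grip_force: 2.8
```

{"method": "servo_tool", "body": {
  "deltas": [
    {"wx": 0, "wy": 0, "wz": 0, "x": 0, "y": 0, "z": -0.04, "fingers": 1},
    {"wx": 0, "wy": 0, "wz": 0, "x": 0, "y": 0, "z": -0.03, "fingers": 1},
    {"wx": 0, "wy": 0, "wz": 0, "x": 0, "y": 0, "z": 0, "fingers": 1},
    {"wx": 0, "wy": 0, "wz": 0, "x": 0, "y": 0, "z": 0, "fingers": 1}
  ]
}}

```text
time: 14.3
tool_pos: [494.4, -3.4, 132.9]
ee_rot: [0.161, 0.987, 0.001, -0.0]
ft_force: [-7.4, -0.8, 20.1]
grip_width: 0.003
grip_force: 9.9
```

{"method": "servo_tool", "body": {
  "deltas": [
    {"wx": 0, "wy": 0, "wz": 0, "x": 0, "y": 0, "z": 0.3, "fingers": 1},
    {"wx": 0, "wy": 0, "wz": 0, "x": 0, "y": 0, "z": 1, "fingers": 0},
    {"wx": 0, "wy": 0, "wz": 0, "x": 0, "y": 0, "z": 0.7, "fingers": 0},
    {"wx": 0, "wy": 0, "wz": 0, "x": 0, "y": 0, "z": 0, "fingers": 0}
  ]
}}

```text
time: 14.7
tool_pos: [497.6, -3.2, 214.1]
ee_rot: [0.161, 0.987, 0.002, 0.005]
ft_force: [-0.2, -0.1, -1.1]
grip_width: 0.505
grip_force: 0.0
```

```bash
python3 - <<'E'
from h import *
np.set_printoptions(precision=1,suppress=True)
o=get_obs();print(o['time'],o['tool_pos'],o['grip_width'])
for c in('scene','top'):
    p=camera(c)
    for n in ['filter_center','filter','ramekin','claws','ring','spray','tumbler']:print(c,n,[(round(d['confidence'],2),np.array(d['xyz'])) for d in landmark_of(n,p)[:1]])
    m=cut_out('filter',p)
    if m:
        M=m[0]['mask'];ys,xs=np.where(M);print('mask',m[0]['confidence'],M.sum(),xs.mean(),ys.mean(),xs.min(),xs.max(),ys.min(),ys.max())
    u,v=proj(p,[506,-312,60]).astype(int);im=cv2.resize(p['img'][v-20:v+20,u-20:u+20,::-1],None,fx=10,fy=10,interpolation=cv2.INTER_CUBIC)
    q=im.copy()
    for z,cl,r,cc in((82,(0,255,0),22,(507,-310)),(36,(0,0,255),42,(503,-315))):
        cv2.polylines(q,[np.array([(proj(p,[cc[0]+r*np.cos(t),cc[1]+r*np.sin(t),z])-[u-20,v-20]+.5)*10 for t in np.linspace(0,6.28,40)]).astype(np.int32)],True,cl,1)
    a=q if c=='scene' else np.hstack([a,q])
cv2.imwrite('pics/filt.png',a)
E
```

```text
14.7 [497.6  -3.2 214.1] 0.5052671000552846
scene filter_center [(0.62, array([ 509.1, -311. ,   39.5]))]
scene filter [(0.68, array([ 507.8, -314.2,    5.5]))]
scene ramekin [(0.57, array([ 502.8, -312.3,   -0.3]))]
scene claws [(0.68, array([481.7,   3.4, 103.2]))]
scene ring [(0.85, array([552.3, -22.4,  52.2]))]
scene spray [(0.77, array([ 612.9, -362.7,   -1.4]))]
scene tumbler [(0.91, array([ 408.3, -281.1,   -4.8]))]
mask 0.86 339 135.6401179941003 256.0973451327434 126 145 245 267
top filter_center [(0.51, array([ 507.4, -310.4,   44.4]))]
top filter [(0.51, array([ 509.7, -311.6,    4.5]))]
top ramekin [(0.94, array([ 510. , -311.8,   -3. ]))]
top claws [(0.45, array([479.4,   2.4, 105.7]))]
top ring []
top spray [(0.69, array([ 613.4, -365.3,   -0.3]))]
top tumbler [(0.74, array([402.7, 333.7,  -2.1]))]
mask 0.83 262 374.4618320610687 221.49236641221373 365 384 214 229
```

View pics/filt.png

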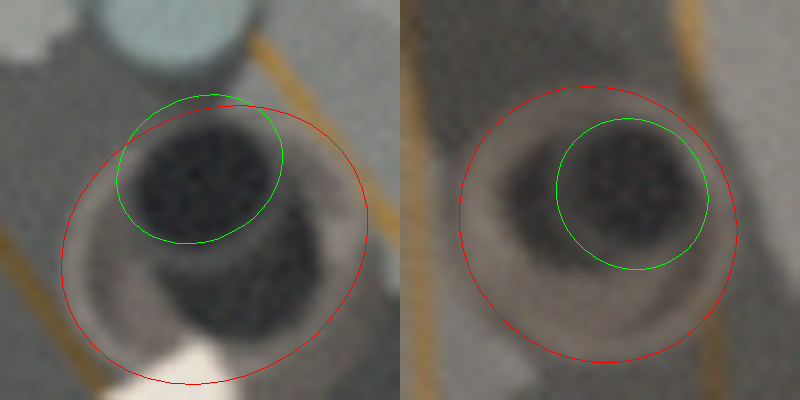

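Scene: the filter mouth is at crop (203,184), about 1.4 px below my model, which puts its top near z=77. Top: the mouth is at (237,188). The white spray head enters at the bottom of the scene crop, so I'll compute where it is.

```bash
python3 - <<'E'
from h import *
from scipy.optimize import least_squares
np.set_printoptions(precision=1,suppress=True)
s=camera('scene');t=camera('top')
f=lambda p:proj(p,[506,-312,60]).astype(int)-20
a=f(s)+np.array([20.3,18.4])-.5;b=f(t)+np.array([23.7,18.8])-.5
r=least_squares(lambda X:np.r_[proj(s,X)-a,proj(t,X)-b],[507,-310,78]);print(r.x,r.fun)
for uv in((110,290),(148,265)):print('scene head',rayz(s,*uv,175))
for uv in((398,180),(425,178)):print('top head',rayz(t,*uv,175))
E
```

```text
[ 509.4 -312.    78.9] [-0.2 -0.  -0.2 -0.1]
scene head [ 614.3 -410.8  175. ]
scene head [ 616.  -309.2  175. ]
top head [ 607.8 -339.4  175. ]
top head [ 613.3 -412.5  175. ]
```

{"method": "servo_tool", "body": {
  "deltas": [
    {"wx": 0, "wy": 0, "wz": 0, "x": 0.036, "y": -0.963, "z": 0, "fingers": 0.2},
    {"wx": 0, "wy": 0, "wz": 0, "x": 0.036, "y": -0.963, "z": 0, "fingers": 0.2},
    {"wx": 0, "wy": 0, "wz": 0, "x": 0.036, "y": -0.963, "z": 0, "fingers": 0.2},
    {"wx": 0, "wy": 0, "wz": 0, "x": 0.036, "y": -0.963, "z": 0, "fingers": 0.2},
    {"wx": 0, "wy": 0, "wz": 0, "x": 0.036, "y": -0.963, "z": -0.6, "fingers": 0.2},
    {"wx": 0, "wy": 0, "wz": 0, "x": 0.036, "y": -0.963, "z": -0.6, "fingers": 0.2},
    {"wx": 0, "wy": 0, "wz": 0, "x": 0.036, "y": -0.963, "z": -0.6, "fingers": 0.2},
    {"wx": 0, "wy": 0, "wz": 0, "x": 0.036, "y": -0.963, "z": -0.6, "fingers": 0.2},
    {"wx": 0, "wy": 0, "wz": 0, "x": 0, "y": 0, "z": -0.2, "fingers": 0.2},
    {"wx": 0, "wy": 0, "wz": 0, "x": 0, "y": 0, "z": 0, "fingers": 0.2},
    {"wx": 0, "wy": 0, "wz": 0, "x": 0, "y": 0, "z": 0, "fingers": 0.2}
  ]
}}

```text
time: 16.8
tool_pos: [506.0, -310.2, 105.5]
ee_rot: [0.16, 0.987, 0.001, -0.0]
ft_force: [0.3, 0.2, -0.2]
grip_width: 0.8
grip_force: 0.0
```

{"method": "servo_tool", "body": {
  "deltas": [
    {"wx": 0, "wy": 0, "wz": 0, "x": 0.08, "y": -0.03, "z": -0.3, "fingers": 0.2},
    {"wx": 0, "wy": 0, "wz": 0, "x": 0, "y": 0, "z": -0.35, "fingers": 0.2},
    {"wx": 0, "wy": 0, "wz": 0, "x": 0, "y": 0, "z": -0.35, "fingers": 0.2},
    {"wx": 0, "wy": 0, "wz": 0, "x": 0, "y": 0, "z": -0.35, "fingers": 0.2},
    {"wx": 0, "wy": 0, "wz": 0, "x": 0, "y": 0, "z": 0, "fingers": 0.2},
    {"wx": 0, "wy": 0, "wz": 0, "x": 0, "y": 0, "z": 0, "fingers": 0.2}
  ]
}}

```text
time: 17.4
tool_pos: [508.0, -312.5, 50.6]
ee_rot: [0.161, 0.987, 0.0, -0.001]
ft_force: [-0.4, -0.9, -0.0]
grip_width: 0.798
grip_force: 0.0
```

```bash
python3 - <<'E'
from h import *
o=get_obs();print(o['tool_pos'],o['ft_force'])
p=camera('scene');T=np.array(o['tool_pos']);ax=R.from_quat(o['ee_rot']).as_matrix()
u,v=proj(p,[508,-312,60]).astype(int)-[20,28];im=cv2.resize(p['img'][v:v+45,u:u+40,::-1],None,fx=10,fy=10,interpolation=cv2.INTER_CUBIC);q=im.copy()
for s in(-1,1):
  for dz in(-8,0,10,20,30):
    P=[T+ax[:,0]*a+ax[:,1]*(s*34+b)+[0,0,dz] for a,b in((-11,0),(11,0),(11,s*8),(-11,s*8))]
    cv2.polylines(q,[np.array([(proj(p,X)-[u,v]+.5)*10 for X in P]).astype(np.int32)],True,(0,255,255) if dz else (0,0,255),1)
cv2.imwrite('pics/grip.png',np.hstack([im,q]))
E
```

```text
[ 507.95554592 -312.50495453   50.61683788] [-0.39570575 -0.94283565 -0.03256833]
```

View pics/grip.png

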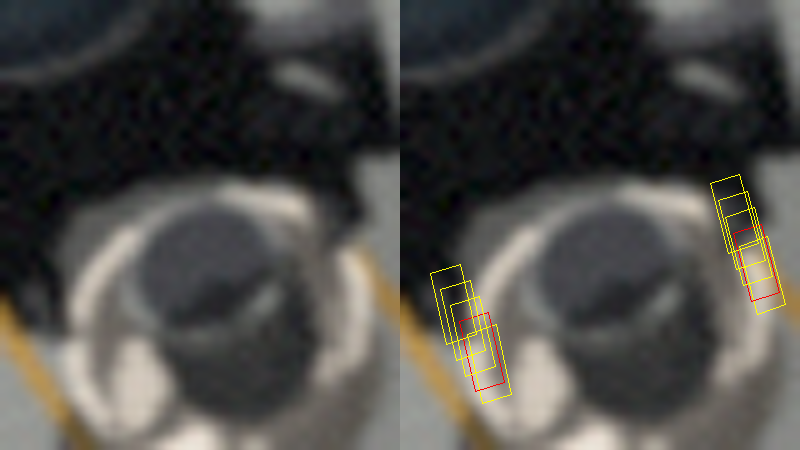

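The fingertips end about 25 mm above the reported TCP: right tip at (350,245), left at (40,330). That agrees with the contact test on the rib. I need to go roughly 12 mm lower, slowly and watching the force.

{"method": "servo_tool", "body": {
  "deltas": [
    {"wx": 0, "wy": 0, "wz": 0, "x": 0.03, "y": 0.02, "z": -0.1, "fingers": 0.2},
    {"wx": 0, "wy": 0, "wz": 0, "x": 0, "y": 0, "z": -0.1, "fingers": 0.2},
    {"wx": 0, "wy": 0, "wz": 0, "x": 0, "y": 0, "z": -0.1, "fingers": 0.2},
    {"wx": 0, "wy": 0, "wz": 0, "x": 0, "y": 0, "z": 0, "fingers": 0.2}
  ]
}}

```text
time: 17.85
tool_pos: [509.3, -311.6, 38.8]
ee_rot: [0.161, 0.987, 0.0, -0.001]
ft_force: [-0.5, 0.5, 0.3]
grip_width: 0.799
grip_force: 0.0
```

{"method": "servo_tool", "body": {
  "deltas": [
    {"wx": 0, "wy": 0, "wz": 0, "x": 0, "y": 0, "z": 0, "fingers": 0.5},
    {"wx": 0, "wy": 0, "wz": 0, "x": 0, "y": 0, "z": 0, "fingers": 0.7},
    {"wx": 0, "wy": 0, "wz": 0, "x": 0, "y": 0, "z": 0, "fingers": 0.8},
    {"wx": 0, "wy": 0, "wz": 0, "x": 0, "y": 0, "z": 0, "fingers": 0.8},
    {"wx": 0, "wy": 0, "wz": 0, "x": 0, "y": 0, "z": 0, "fingers": 0.8},
    {"wx": 0, "wy": 0, "wz": 0, "x": 0, "y": 0, "z": 0, "fingers": 0.8}
  ]
}}

```text
time: 18.45
tool_pos: [510.3, -312.5, 39.9]
ee_rot: [0.161, 0.987, -0.0, 0.001]
ft_force: [1.0, 0.1, 2.5]
grip_width: 0.49
grip_force: 60.7
```

{"method": "servo_tool", "body": {
  "deltas": [
    {"wx": 0, "wy": 0, "wz": 0, "x": 0, "y": 0, "z": 0.5, "fingers": 0.8},
    {"wx": 0, "wy": 0, "wz": 0, "x": 0, "y": 0, "z": 1, "fingers": 0.8},
    {"wx": 0, "wy": 0, "wz": 0, "x": 0, "y": 0, "z": 1, "fingers": 0.8},
    {"wx": 0, "wy": 0, "wz": 0, "x": 0.1, "y": 0.7, "z": 0.5, "fingers": 0.8},
    {"wx": 0, "wy": 0, "wz": 0, "x": 0.125, "y": 0.95, "z": 0, "fingers": 0.8},
    {"wx": 0, "wy": 0, "wz": 0, "x": 0.125, "y": 0.95, "z": 0, "fingers": 0.8},
    {"wx": 0, "wy": 0, "wz": 0, "x": 0.125, "y": 0.95, "z": 0, "fingers": 0.8},
    {"wx": 0, "wy": 0, "wz": 0, "x": 0.125, "y": 0.95, "z": 0, "fingers": 0.8},
    {"wx": 0, "wy": 0, "wz": 0, "x": 0.125, "y": 0.95, "z": 0, "fingers": 0.8},
    {"wx": 0, "wy": 0, "wz": 0, "x": 0.125, "y": 0.95, "z": 0, "fingers": 0.8},
    {"wx": 0, "wy": 0, "wz": 0, "x": 0.125, "y": 0.85, "z": 0, "fingers": 0.8},
    {"wx": 0, "wy": 0, "wz": 0, "x": 0, "y": 0, "z": 0, "fingers": 0.8}
  ]
}}

```text
time: 19.65
tool_pos: [548.4, -13.5, 158.5]
ee_rot: [0.155, 0.988, 0.002, -0.001]
ft_force: [-0.4, 0.5, -0.9]
grip_width: 0.485
grip_force: 61.0
```

{"method": "servo_tool", "body": {
  "deltas": [
    {"wx": 0, "wy": 0, "wz": 0, "x": 0, "y": 0, "z": 0, "fingers": 0.8},
    {"wx": 0, "wy": 0, "wz": 0, "x": 0, "y": 0, "z": 0, "fingers": 0.8},
    {"wx": 0, "wy": 0, "wz": 0, "x": 0, "y": 0, "z": 0, "fingers": 0.8}
  ]
}}

```text
time: 19.95
tool_pos: [548.2, -24.1, 159.2]
ee_rot: [0.163, 0.987, -0.0, -0.0]
ft_force: [-0.5, -0.1, -2.3]
grip_width: 0.491
grip_force: 61.0
```

```bash
python3 - <<'E'
from h import *
np.set_printoptions(precision=1,suppress=True)
p=camera('scene')
for n in ['filter_center','filter','ring','claws','ramekin']:print(n,[(round(d['confidence'],2),np.array(d['xyz'])) for d in landmark_of(n,p)[:2]])
o=get_obs();print(o['time'],o['tool_pos'],o['ft_force'],o['grip_width'])
E
```

```text
filter_center [(0.52, array([548.1, -23.4, 159.6]))]
filter [(0.72, array([545.4, -25.2, 126.9]))]
ring [(0.75, array([549.8, -23.2,  53.8]))]
claws [(0.57, array([477.9,   1.6, 103.6])), (0.5, array([478.8,   3.8,   2. ]))]
ramekin [(0.7, array([ 501. , -313.3,    2.9])), (0.27, array([547.6, -23. ,  52.7]))]
20.25 [548.8 -22.5 159.5] [ 0.8 -0.3 -0.6] 0.4968989947375513
```

{"method": "servo_tool", "body": {
  "deltas": [
    {"wx": 0, "wy": 0, "wz": 0, "x": 0.03, "y": 0.03, "z": -0.3, "fingers": 0.8},
    {"wx": 0, "wy": 0, "wz": 0, "x": 0, "y": 0, "z": -0.5, "fingers": 0.8},
    {"wx": 0, "wy": 0, "wz": 0, "x": 0, "y": 0, "z": -0.5, "fingers": 0.8},
    {"wx": 0, "wy": 0, "wz": 0, "x": 0, "y": 0, "z": -0.3, "fingers": 0.8},
    {"wx": 0, "wy": 0, "wz": 0, "x": 0, "y": 0, "z": -0.15, "fingers": 0.8},
    {"wx": 0, "wy": 0, "wz": 0, "x": 0, "y": 0, "z": -0.05, "fingers": 0.8},
    {"wx": 0, "wy": 0, "wz": 0, "x": 0, "y": 0, "z": 0, "fingers": 0.8},
    {"wx": 0, "wy": 0, "wz": 0, "x": 0, "y": 0, "z": 0, "fingers": 0.8}
  ]
}}

```text
time: 21.05
tool_pos: [550.9, -20.8, 88.3]
ee_rot: [0.161, 0.987, 0.0, 0.001]
ft_force: [0.2, 0.2, -0.7]
grip_width: 0.49
grip_force: 61.0
```

{"method": "servo_tool", "body": {
  "deltas": [
    {"wx": 0, "wy": 0, "wz": 0, "x": -0.01, "y": -0.01, "z": -0.06, "fingers": 0.8},
    {"wx": 0, "wy": 0, "wz": 0, "x": 0, "y": 0, "z": -0.05, "fingers": 0.8},
    {"wx": 0, "wy": 0, "wz": 0, "x": 0, "y": 0, "z": 0, "fingers": 0.8},
    {"wx": 0, "wy": 0, "wz": 0, "x": 0, "y": 0, "z": 0, "fingers": 0.8}
  ]
}}

```text
time: 21.45
tool_pos: [549.5, -21.1, 83.1]
ee_rot: [0.161, 0.987, -0.0, -0.0]
ft_force: [0.4, -0.4, -1.1]
grip_width: 0.489
grip_force: 61.0
```

{"method": "servo_tool", "body": {
  "deltas": [
    {"wx": 0, "wy": 0, "wz": 0, "x": 0, "y": 0, "z": -0.05, "fingers": 0.8},
    {"wx": 0, "wy": 0, "wz": 0, "x": 0, "y": 0, "z": -0.02, "fingers": 0.8},
    {"wx": 0, "wy": 0, "wz": 0, "x": 0, "y": 0, "z": 0, "fingers": 0.8},
    {"wx": 0, "wy": 0, "wz": 0, "x": 0, "y": 0, "z": 0, "fingers": 0.8}
  ]
}}

```text
time: 21.85
tool_pos: [550.1, -20.8, 81.5]
ee_rot: [0.161, 0.987, 0.0, 0.0]
ft_force: [-1.9, 0.6, 5.8]
grip_width: 0.49
grip_force: 61.6
```

{"method": "servo_tool", "body": {
  "deltas": [
    {"wx": 0, "wy": 0, "wz": 0, "x": 0, "y": 0, "z": 0.03, "fingers": 0.8},
    {"wx": 0, "wy": 0, "wz": 0, "x": 0, "y": 0, "z": 0, "fingers": 0.4},
    {"wx": 0, "wy": 0, "wz": 0, "x": 0, "y": 0, "z": 0, "fingers": 0.2},
    {"wx": 0, "wy": 0, "wz": 0, "x": 0, "y": 0, "z": 0, "fingers": 0.2},
    {"wx": 0, "wy": 0, "wz": 0, "x": 0, "y": 0, "z": 0, "fingers": 0.2},
    {"wx": 0, "wy": 0, "wz": 0, "x": 0, "y": 0, "z": 0.2, "fingers": 0.2},
    {"wx": 0, "wy": 0, "wz": 0, "x": 0, "y": 0, "z": 0.5, "fingers": 0.2},
    {"wx": 0, "wy": 0, "wz": 0, "x": 0, "y": 0, "z": 0.9, "fingers": 0.2},
    {"wx": 0, "wy": 0, "wz": 0, "x": 0, "y": 0, "z": 0.9, "fingers": 0.2},
    {"wx": 0, "wy": 0, "wz": 0, "x": 0, "y": 0, "z": 0.8, "fingers": 0.2},
    {"wx": 0, "wy": 0, "wz": 0, "x": 0, "y": 0, "z": 0, "fingers": 0.2},
    {"wx": 0, "wy": 0, "wz": 0, "x": 0, "y": 0, "z": 0, "fingers": 0.2}
  ]
}}

```text
time: 23.05
tool_pos: [550.4, -21.2, 215.0]
ee_rot: [0.161, 0.987, 0.001, 0.001]
ft_force: [0.6, 0.0, -0.3]
grip_width: 0.8
grip_force: 0.0
```

```bash
python3 - <<'E'
from h import *
np.set_printoptions(precision=1,suppress=True)
p=camera('scene')
for n in ['filter_center','filter','ring','claws','seat','holder','ramekin','spray','tumbler']:print(n,[(round(d['confidence'],2),np.array(d['xyz'])) for d in landmark_of(n,p)[:1]])
o=get_obs();print(o['time'],o['tool_pos'],o['ft_force'],o['grip_width'])
E
```

```text
filter_center [(0.72, array([548.5, -18.7,  83.2]))]
filter []
ring [(0.86, array([550.3, -21.1,  52.6]))]
claws [(0.85, array([481.1,   2.5, 104.4]))]
seat [(0.56, array([480.6,   3.6, 103.3]))]
holder [(0.88, array([480.4,  -0.8,  49.7]))]
ramekin [(0.59, array([ 502.7, -315.5,   -1. ]))]
spray [(0.71, array([ 612.3, -362. ,   -0.9]))]
tumbler [(0.82, array([ 405.6, -280.4,   -2.8]))]
23.55 [549.3 -21.2 212.9] [ 0.4 -0.7  0.3] 0.8025919883372044
```

Filter centre is about 30 mm above the ring and close to its axis, the claws are at the seat, and the bystanders haven't moved. Handing in.

```bash
python3 -c "
from workcell import *
print(finish_job())"
```

```text
the job is handed in; nothing more can be done
None
```

I handed the job in: the holder is hung fully down on the stand and the filter stands in its ring, released, but `finish_job()` gave no verdict. I saw no direct reading of the catch, so "locked" rests on the holder being at home height, taking about 25 N downward without moving, and the camera check.

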